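# Travel check of a spring-backed torch mount

### The job

Do the travel check of the spring-backed torch mount on its stand: with the fingertip or the outside of the fingers, push the dial's loose memory hand by its ribbed tab gently to the right until it lies against the upright needle. Then press the plate's sprung corner down on its round pad until the needle, taking the hand along, stands in the notch of the index on the dial's rim (not past it), pause there, and ease the corner back up under the finger so that the plate comes home without snapping and the hand stays in the notch as the record. Grip nothing, and leave the index and the loose parts round the stand where they are.

Things in the scene. Friction and masses are not known exactly. Their poses are not given: they have to be found in the camera images.
- check_stand: Grey bed 190 x 210 x 14 mm bolted to the table. Origin on the table under it (bed spans x -100..+90, y -105..+105 mm); x points away from the robot, y left, z up, yaw up to 0.35 rad. One hinge axis along its x, at y = -55, z = 60 mm, serves plate, needle, memory hand and index; their angles are from upright, growing to the left. The white fan-shaped dial behind (x 66..71 mm) rises to z = 205 mm.
- tilt_plate (a joint): Angle (rad) of the three-cornered steel plate and the needle fixed to it: 0 = home, plate level and needle upright; grows as the left front corner is pressed down on its coil spring; stop at 0.30. At the pad about 6 N starts it, about 14 N holds 0.22. Let go suddenly it snaps home; over 3.5 rad/s (400 mm/s at the pad) counts as snapping. More than 35 N on the plate is too much.
- press_pad (a point): Centre of the top of the round press pad, 34 mm across, on the sprung corner, 115 mm left of the hinge axis: at x = -45, y = +60, z = 79 mm of the stand when home. It sinks about 115 mm times the plate's angle. A clamp ring 44 mm wide, 22 mm high, stands on the plate 80 mm to its right.
- needle_tip (a point): Tip of the black tapered needle, 136 mm from the hinge axis, in front of the dial (stand x = +61 mm).
- memory_hand (a joint): Angle (rad) of the memory hand, the grey flat hand 9 mm wide before the needle. Light friction holds it anywhere (0.5 N at the tab moves it; over 25 N bends it). It starts at 0.31 to 0.38, an old reading left of the index. At 0 with the plate home it lies on the needle, stopped by a pin there; as the plate is pressed the pin takes it along at the needle's angle, and it stays when the plate returns.
- memory_tab (a point): Centre of the ribbed tab at the hand's end: 16 mm (stand x) x 9 x 38 mm (along the hand), reaching 158 to 196 mm from the hinge axis at stand x = +52 mm, above the dial's rim (145 mm) and the index (156 mm). Push its left side toward -y of the stand with a fingertip at z about 222 mm, clear above the index.
- memory_line (a point): Point on the memory hand's centre line 136 mm from the hinge axis, read against the index.
- index (a joint): Angle (rad, 0.12 to 0.22) of the index: a steel block 32 mm wide clamped stiffly on the dial's rim, with two prongs down the dial face that leave a notch 14 mm wide. It must stay as set. The needle stands in the notch when the plate's angle equals this value (within 0.05).
- index_mark (a point): Middle of the index notch, 136 mm from the hinge axis. Its y axis runs along the rim to the left; the needle or hand is in the notch when its point is within 7 mm of this one along y.
- tube_pin: Bystander: upright turned steel tube, 63 mm across, 85 mm tall. Origin at the centre of its underside.
- elbow: Bystander: small bent pipe, 36 x 76 x 20 mm, lying. Origin at the centre of its underside.
- ring01: Bystander: black rubber ring, 46 mm across, 8 mm thick, lying. Origin at the centre of its underside.
- forged_arm: Bystander: forged link arm, 34 x 121 x 38 mm, lying. Origin at the centre of its underside.
- pin_driver: Bystander: pin driver, thin rod with knurled grip, 30 x 187 x 31 mm, lying. Origin at the centre of its underside.
- lug_tube: Bystander: short tube with a welded lug, 98 x 80 x 61 mm, lying. Origin at the centre of its underside.

How it is judged:
By the outcome, as a careful person would: the job done as asked, in the order asked, and still so for the second after the job is handed in, with the robot touching nothing.
It also fails if it takes over 54 s, if anything falls off the work surface, if the arm or the gripper's body presses on something with over 40 N, if the wrist force passes 120 N, or if a joint passes its speed limit or range.

### The arm

A 7-joint arm with a two-finger parallel gripper is mounted at the origin on a cart in front of the work surface, level with it; the furniture and walls round the work are solid. World frame = base frame: x ahead of the robot, y to its left, z up, the work surface at z = 0. Lengths are in mm, angles in rad, forces in N, time in s.
With the tool pointing down it reaches from about 400 to 875 mm from the base axis. Payload 4.4 kg.
Tool frame: the origin (TCP) lies at the very end of the fingers, on their centre line; the grasp point (between the pads) lies 19 mm behind it; z points along the fingers, y is the line along which they close (so a half turn about z gives the same grasp; the last joint's range is limited). The gripper opens to 85 mm and grips with 20 to 120 N. Pads are 22 mm wide; open, the fingers measure 114 mm over their backs; the gripper's body (76 mm by 85 mm) begins 54 mm behind the grasp point. The pads swing forward as they close: fully open they stand 13 mm farther back than shut.
Start: joints at [-1.263, 0.628, 0.038, 1.517, -0.027, 0.996, -0.02], TCP at [237.328, 605.139, 200.013] pointing down, gripper open.
Joint ranges: [-3.06, 3.06], [-0.37, 2.12], [-1.25, 1.32], [0.18, 2.47], [-1.1, 4.24], [0.23, 1.98], [-2.94, 2.94]. Speed limits (rad/s): [2.57, 2.57, 3.14, 3.14, 3.14, 3.14, 3.14].

### API

Orientations are given as [roll, pitch, yaw] about the fixed x, y, z axes, in that order (R = Rz(yaw) Ry(pitch) Rx(roll)).
In Python, from cell import sensors, get_image, camera_params, order gives the robot as it stands.
- The arm moves only by the shell command python3 -m inch 'ROWS' [OPENING]. ROWS is JSON, a list that holds one entry, the list of rows, each a list of 4 numbers: the shift along the tool's x, y, z in cm, then the turn about the tool's z in degrees. A call has 1 to 8 rows; each row is the pose to reach, as a shift and turn from the pose commanded when the call began, along the tool's axes at that moment; what a row does not reach only later rows make up. A row lasts 1/12 s, in which the tool goes at most 41.7 mm and 7.16 degrees, less where a joint would pass 70% of its speed; a pose out of reach is approached as far as the arm can. A call with a gripper value outside its range is refused whole. OPENING is the finger opening in cm, from 0 to 8.54, set as the call begins (- or left out, the last holds). The fingers move at their own pace and stop on an object; the grip force is fixed at half the most. Time passes only in rows, so rows that repeat a pose let the fingers close. It gives the time, the measured TCP pose, the force, the opening and the grip force at its end, in the units of the state.
- sensors.read_state(): the state, without advancing time (a new reading comes with each control period).
- get_image(name): name is "scene" or "top" or "wrist"; returns the picture (420x560x3 uint8, blue, green, red); there is no depth.
- camera_params(name): a dict with "mtx" (3x3 intrinsics, pixels), "rvec" (rotation vector, rad) and "tvec" (3), from world to camera coordinates, as OpenCV has them. Camera axes: x right, y down, z forward; pixel columns grow to the right and rows downward; lengths in mm; the calibration is good to about 2 mm. A picture is of the moment at which its call begins: read the wrist's pose just before it. camera_params takes no time and is no camera call; for the wrist camera it gives the pose at the moment of the call.
- order.finish_job(): hands the job in; it is judged then, once.
The state is a dict: "clock": time; "qpos": joint angles; "qd": joint speeds; "tau": joint torques, N m; "eef_pos": TCP position; "tool_rot": TCP orientation; "force": force on the tool from outside, world axes, zero at the start; "torque": the same for the moment, N m; "width": finger opening in mm; "gripper_force": force on a finger pad.
Only numpy, scipy, OpenCV 4.12 (cv2) and the standard library are available. Lean on these libraries where they do the work, as an engineer would, in place of code of your own. Each camera call takes 0.05 s, during which the arm holds its last target. There are 200 camera calls.

## Working session

There is one attempt and no reset: what is moved stays moved. The work goes in short steps, Python scripts to look and compute and a shell command to move; the robot and the scene stay as the last step left them, time stands still between calls to the robot, and variables do not carry over. Pictures are saved under pics/ and viewed, at most 10 in all, crops included, and the job is handed in when it is done.

```bash
mkdir -p pics; ls
python3 - <<'E'
from cell import sensors,get_image,camera_params
import cv2,numpy as np
s=sensors.read_state();print(s)
a=get_image("scene");b=get_image("top")
cv2.imwrite("pics/scene.png",a);cv2.imwrite("pics/top.png",b)
for n in("scene","top","wrist"):
  p=camera_params(n);R=cv2.Rodrigues(np.array(p["rvec"],float))[0];print(n,p,-R.T@np.array(p["tvec"]).ravel())
E
```

```text
pics
{'clock': 0.0, 'qpos': array([-1.26281796,  0.62934332,  0.03843365,  1.51836896, -0.02703125,
        0.99628712, -0.02001192]), 'qd': array([ 5.22876788e-05,  4.81369902e-04,  7.97685435e-04, -9.92875850e-04,
        4.37575907e-04, -6.22985630e-04, -9.07807327e-04]), 'tau': array([-6.23463911e-04, -5.63386953e+01,  1.22595448e+00, -1.93440109e+01,
        1.10119113e-02,  1.07644260e-02,  8.17976002e-06]), 'eef_pos': array([237.04913048, 604.50202188, 199.09048695]), 'tool_rot': array([-3.13970321e+00, -6.27228689e-06,  2.76779205e+00]), 'force': array([0.96146838, 0.2460026 , 0.41863987]), 'torque': array([0.00514503, 0.03862412, 0.01025587]), 'gripper_force': 0.0, 'width': 85.23142397604198}
scene {'mtx': array([[483.17207987,   0.        , 275.25936719],
       [  0.        , 483.17207987, 211.14151544],
       [  0.        ,   0.        ,   1.        ]]), 'rvec': array([ 2.27016505, -0.97486588,  0.34028174]), 'tvec': array([-209.54674693,  492.51042666, 1312.116392  ])} [-182.92053306 -488.5416166  1317.57085316]
top {'mtx': array([[400.99187523,   0.        , 280.29757474],
       [  0.        , 400.99187523, 208.43776783],
       [  0.        ,   0.        ,   1.        ]]), 'rvec': array([ 2.11515685, -2.12132017,  0.20177628]), 'tvec': array([ 213.13015163,  532.01403763, 1123.00911483])} [ 306.75028117  207.8043113  1205.12841763]
wrist {'mtx': array([[339.63438859,   0.        , 279.48515704],
       [  0.        , 339.63438859, 205.51747801],
       [  0.        ,   0.        ,   1.        ]]), 'rvec': array([-2.36132548, -1.61176324, -0.26334786]), 'tvec': array([-649.54944838,  -40.86464453,  382.50706641])} [158.85080768 636.1332902  374.16162139]
```

View pics/scene.png

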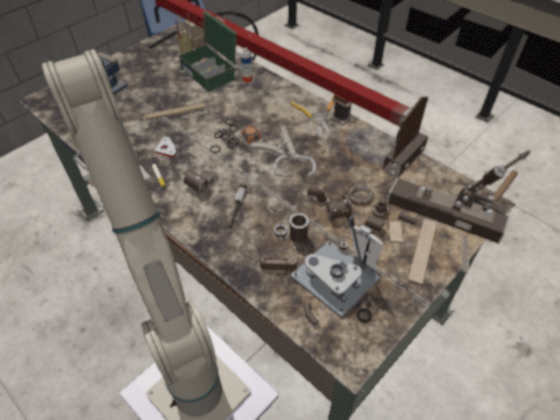

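View pics/top.png

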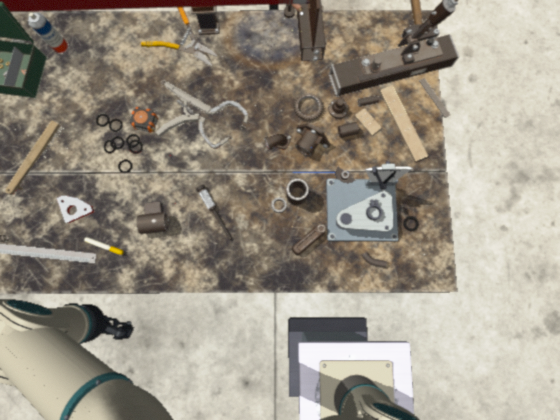

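The scene shows the stand at about (336,277), with the dial at (368,245). In the top view the bed centre is at about (362,210), the pad at (347,219) and the hand at (385,178). I'll enlarge both.

```bash
cat > h.py <<'E'
import cv2,numpy as np
from cell import camera_params
def cam(n,p=None):
    p=p or camera_params(n);R=cv2.Rodrigues(np.array(p["rvec"],float))[0];t=np.array(p["tvec"],float).ravel()
    return np.array(p["mtx"]),R,t
def ray(c,uv):
    K,R,t=c;d=R.T@np.linalg.solve(K,[uv[0],uv[1],1.]);return -R.T@t,d/np.linalg.norm(d)
def onz(c,uv,z):
    o,d=ray(c,uv);return o+d*(z-o[2])/d[2]
def tri(c1,u1,c2,u2):
    o1,d1=ray(c1,u1);o2,d2=ray(c2,u2);s=np.linalg.lstsq(np.c_[d1,-d2],o2-o1,rcond=None)[0]
    a,b=o1+s[0]*d1,o2+s[1]*d2;return (a+b)/2,np.linalg.norm(a-b)
def proj(c,P):
    K,R,t=c;q=K@(R@np.asarray(P,float)+t);return q[:2]/q[2]
E
python3 - <<'E'
from h import *
a=cv2.imread("pics/scene.png")[205:325,280:400];b=cv2.imread("pics/top.png")[150:270,310:430]
r=lambda i:cv2.resize(i,(400,400),interpolation=cv2.INTER_CUBIC)
cv2.imwrite("pics/c.png",np.hstack([r(a),r(b)]))
E
```

```text
(no output)
```

View pics/c.png

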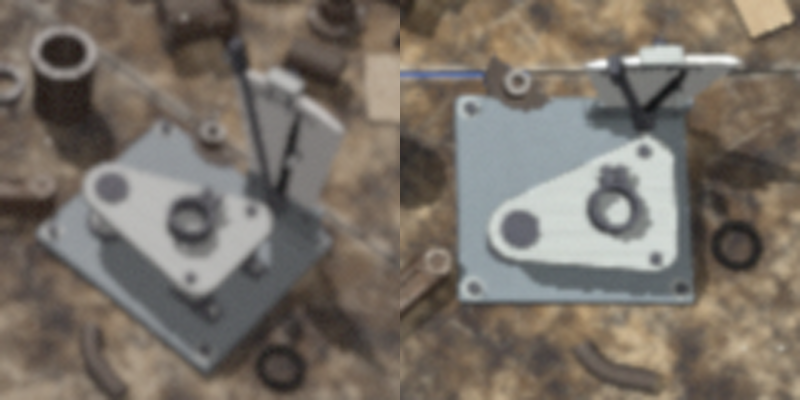

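Enlarged, the top half shows the pad at (520,229), the bed corners at (458,97), (459,301) and (692,303), and the tab tip at (615,62). In the scene half the pad is at (112,187) and the tab end at (236,45).

Run:
```python
from h import *
S=cam("scene");T=cam("top");f=400/120
s=lambda x,y:(280+(x+.5)/f-.5,205+(y+.5)/f-.5);t=lambda x,y:(310+(x-400+.5)/f-.5,150+(y+.5)/f-.5)
for n,a,b in[("pad",(112,187),(520,229)),("tab",(236,45),(615,62)),("farleft",(163,122),(458,97)),("nearleft",(38,236),(459,301)),("nearright",(210,370),(692,303))]:
  print(n,tri(S,s(*a),T,t(*b)),onz(T,t(*b),{"pad":79,"tab":235}.get(n,14)))
# fit stand pose from corners + pad
C=[((90,105),(458,97)),((-100,105),(459,301)),((-100,-105),(692,303))]
A=np.array([c[0] for c in C],float);B=np.array([onz(T,t(*c[1]),14)[:2] for c in C])
ca,cb=A.mean(0),B.mean(0);H=(A-ca).T@(B-cb);th=np.arctan2(H[0,1]-H[1,0],H[0,0]+H[1,1])
R=np.array([[np.cos(th),-np.sin(th)],[np.sin(th),np.cos(th)]]);o=cb-R@ca
print("origin",o,"yaw",th,"res",(A@R.T+o-B))
print("pad pred",R@[-45,60]+o)
for a in(0,.17,.31,.38):
  print(a,R@[52,-55+177*np.sin(a)]+o,60+177*np.cos(a))
```

```text
pad (array([499.18748705,  24.52073557,  74.10174241]), np.float64(0.8630726104487292)) [497.98826049  25.56076931  79.        ]
tab (array([597.417414  , -24.05530652, 236.31159695]), np.float64(2.417241855385226)) [598.89929454 -25.0727382  235.        ]
farleft (array([634.40278781,  67.27682749,   3.89875619]), np.float64(1.9084804604444985)) [632.48391878  67.93596321  14.        ]
nearleft (array([446.55445529,  69.51376329,   1.50847738]), np.float64(2.8181915219791915)) [443.93794079  71.74611581  14.        ]
nearright (array([ 444.76793451, -140.21644451,    5.97284262]), np.float64(5.58774034540972)) [ 441.52587657 -136.20175183   14.        ]
origin [542.08301332 -34.42363816] yaw -0.016043917874142267 res [[ 1.27205056  1.18299438]
 [-0.15751828  0.4210554 ]
 [-1.11453227 -1.60404977]]
pad pred [498.05139863  26.29058512]
0 [593.19394324 -90.25080754] 237.0
0.17 [593.67436218 -60.30938574] 234.44850374299224
0.31 [594.0602035  -36.26237815] 228.56304186977127
0.38 [594.24722816 -24.60633405] 224.37364049704232
```

The stand sits at about (542,-34) with almost no yaw, and the pad is at about (498,26,79). The pad's triangulated height of 74 agrees with the text. Next I'll raise the arm, go across, close the fingers and square the tool to the stand.

```bash
python3 -m inch '[[[0,0,-4,0],[-2,-2,-8,-7],[-5,-5,-11,-14],[-8,-8.5,-13,-20.5],[-11,-12,-13,-20.5],[-13.5,-15,-13,-20.5],[-16,-18,-13,-20.5],[-18.5,-21,-13,-20.5]]]' 0
```

```text
clock: 0.77
eef_pos: [326.9, 358.9, 329.9]
tool_rot: [3.141, 0.0, 3.126]
force: [-0.5, -0.3, 0.2]
width: 0.2
gripper_force: 0.0
```

```bash
python3 -m inch '[[[-1,-4,0,0],[-2.3,-8,0,0],[-4,-12,0,0],[-5.5,-15.5,0,0],[-7,-19,0,0],[-8.5,-22.5,0,0],[-10,-26,0,0],[-11.5,-29.5,0,0]]]'
python3 -m inch '[[[-1.4,-3.5,0,0],[-2.6,-6.5,0,0],[-2.6,-7.4,0,0],[-2.6,-7.4,0,0]]]'
python3 - <<'E'
from h import *
from cell import *
s=sensors.read_state();c=cam("wrist");i=get_image("wrist");print(s["eef_pos"],s["tool_rot"])
np.savez("pics/w1.npz",K=c[0],R=c[1],t=c[2],p=s["eef_pos"])
cv2.imwrite("pics/w1.png",i);cv2.imwrite("pics/w1b.png",cv2.resize(i,(784,588),interpolation=cv2.INTER_CUBIC))
E
```

```text
clock: 1.43
eef_pos: [436.9, 62.3, 329.8]
tool_rot: [3.141, -0.0, 3.126]
force: [-0.2, 0.7, 0.3]
width: 0.1
gripper_force: 0.0
clock: 1.77
eef_pos: [461.4, -13.4, 329.5]
tool_rot: [-3.14, -0.001, 3.12]
force: [-1.0, 0.0, 0.6]
width: -0.0
gripper_force: 0.0
[461.41995078 -13.39841514 329.48484016] [-3.14030680e+00 -8.35103165e-04  3.11951297e+00]
```

View pics/w1b.png

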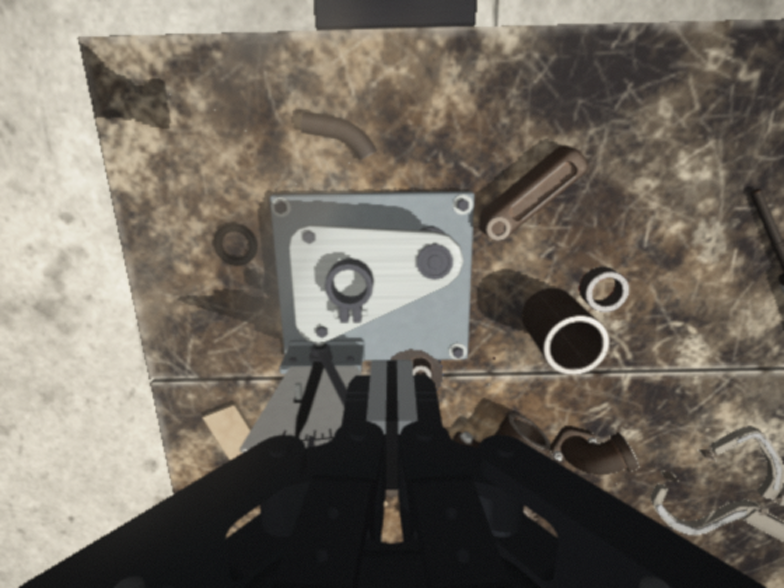

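The wrist view shows the pad at (436,260), the needle at (310,395) and the fingers covering the hand and index. I'll shift left and lower for a clear view.

```bash
python3 -m inch '[[[0,3.5,1,0],[0.5,7,3,0],[0.5,9.5,5,0],[0.5,9.5,5,0],[0.5,9.5,5,0]]]'
python3 - <<'E'
from h import *
from cell import *
s=sensors.read_state();c=cam("wrist");i=get_image("wrist");print(s["eef_pos"],s["tool_rot"])
np.savez("pics/w2.npz",K=c[0],R=c[1],t=c[2],p=s["eef_pos"])
cv2.imwrite("pics/w2.png",i);cv2.imwrite("pics/w2b.png",cv2.resize(i[180:420,0:320],(800,600),interpolation=cv2.INTER_CUBIC))
E
```

```text
clock: 2.23
eef_pos: [456.2, 88.3, 278.7]
tool_rot: [3.141, -0.003, 3.133]
force: [-0.7, 0.4, 0.6]
width: -0.1
gripper_force: 0.0
[456.24155216  88.2519704  278.71614867] [ 3.141259   -0.00339753  3.13259553]
```

View pics/w2b.png

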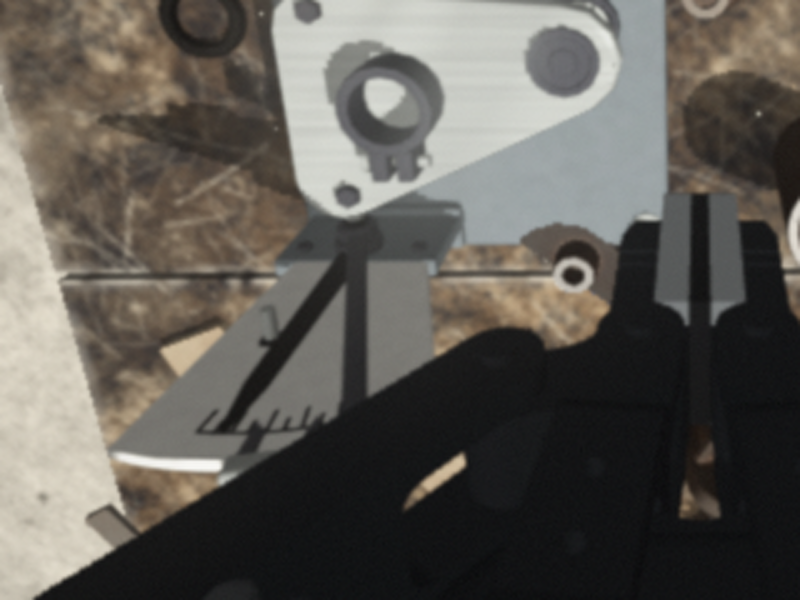

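The needle tip is at (230,430) in the crop and the index block starts at about (225,470), partly hidden by the gripper linkage. Moving forward should clear it.

```bash
python3 -m inch '[[[-3,0,0,0],[-6,0,0,0],[-9,0,0,0],[-10,0,0,0],[-10,0,0,0]]]'
python3 - <<'E'
from h import *
from cell import *
s=sensors.read_state();c=cam("wrist");i=get_image("wrist");print(s["eef_pos"],s["tool_rot"])
np.savez("pics/w3.npz",K=c[0],R=c[1],t=c[2],p=s["eef_pos"])
cv2.imwrite("pics/w3.png",i);cv2.imwrite("pics/w3b.png",cv2.resize(i[120:330,30:310],(800,600),interpolation=cv2.INTER_CUBIC))
E
```

```text
clock: 2.7
eef_pos: [560.9, 82.2, 280.2]
tool_rot: [-3.141, 0.003, 3.124]
force: [-0.3, -0.0, -0.0]
width: 0.1
gripper_force: 0.0
[560.85461983  82.21453199 280.20115639] [-3.14107248e+00  2.66554114e-03  3.12357331e+00]
```

View pics/w3b.png

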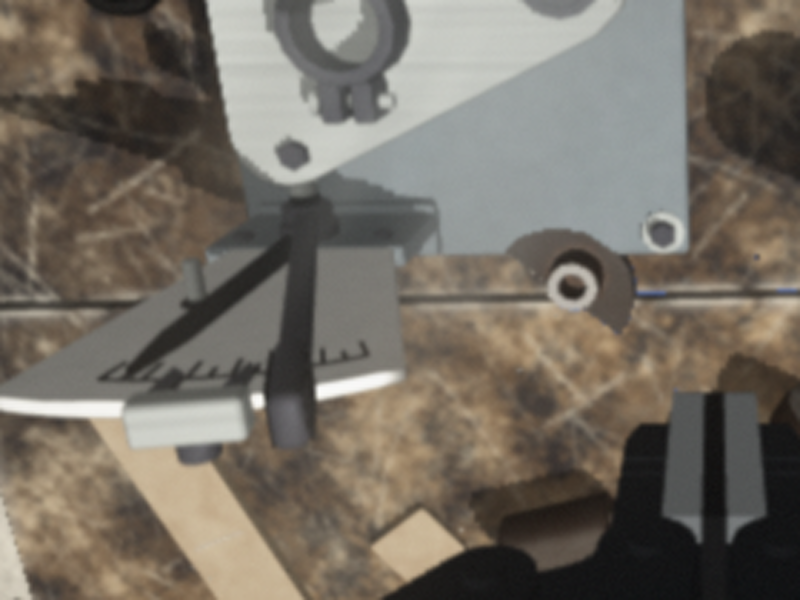

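Now everything is clear in the crop: needle tip (128,375), index block from (127,430) to (248,425) with prongs at about (175,383) and (240,372), and the tab from (292,375) to (292,445).

```bash
cat > m.py <<'E'
from h import *
O=np.array([542.1,-34.4,0]);th=-0.016
def loc(P): 
    d=np.asarray(P)-O;return np.array([np.cos(th)*d[0]+np.sin(th)*d[1],-np.sin(th)*d[0]+np.cos(th)*d[1],d[2]])
def onx(c,uv,x):
    o,d=ray(c,uv);a=loc(o);b=loc(o+d)-a;return a+b*(x-a[0])/b[0]
def pol(q): return np.arctan2(q[1]+55,q[2]-60),np.hypot(q[1]+55,q[2]-60)
E
python3 - <<'E'
from m import *
z=np.load("pics/w3.npz");c=(z["K"],z["R"],z["t"]);f=800/280
g=lambda x,y:(30+(x+.5)/f-.5,120+(y+.5)/f-.5)
for n,p,x in[("tip",(128,375),61),("prL",(240,372),64),("prR",(175,383),64),("notch",(207,378),64),("blkL",(248,425),60),("blkR",(127,435),60),("blkLt",(248,398),60),("blkRt",(127,403),60),("tabTop",(292,445),52),("tabBot",(292,378),44)]:
  q=onx(c,g(*p),x);print(n,q.round(1),np.round(pol(q),3))
i=cv2.imread("pics/w3.png")
# block mask: light grey blob
E
```

```text
tip [ 61.  -55.1 196.3] [-1.00000e-03  1.36288e+02]
prL [ 64.  -26.2 188.3] [  0.221 131.506]
prR [ 64.  -42.1 195.6] [9.50000e-02 1.36188e+02]
notch [ 64.  -34.2 192.3] [  0.156 133.938]
blkL [ 60.   -5.1 227.8] [  0.289 175.026]
blkR [ 60.  -34.2 232.9] [1.20000e-01 1.74165e+02]
blkLt [ 60.  -12.  212.7] [  0.274 158.591]
blkRt [ 60.  -44.2 215.5] [7.00000e-02 1.55889e+02]
tabTop [ 52.   17.4 251.6] [  0.361 204.835]
tabBot [ 44.   10.6 232.3] [  0.364 184.332]
```

Needle tip checks out (r=136.3, angle 0), the index is at about 0.17 and the hand at about 0.36. I'll go left of the tab at z≈224.

```bash
python3 -m inch '[[[-2,-3,0,0],[-3.3,-4.5,2,0],[-3.3,-5.2,4,0],[-3.3,-5.2,5,0],[-3.3,-5.2,5.6,0],[-3.3,-5.2,5.6,0],[-3.3,-5.2,5.6,0]]]'
python3 - <<'E'
from cell import *
s=sensors.read_state();print(s["eef_pos"],s["force"],s["tool_rot"])
E
```

```text
clock: 3.33
eef_pos: [590.0, 32.1, 224.5]
tool_rot: [3.141, 0.0, 3.127]
force: [0.7, -0.9, -0.5]
width: -0.0
gripper_force: 0.0
[590.00388622  32.12540463 224.52531214] [ 0.65479954 -0.91895809 -0.45295369] [3.14064596e+00 3.53399799e-04 3.12732321e+00]
```

```bash
python3 -m inch '[[[-0.1,-0.6,0,0],[-0.2,-1.2,0,0],[-0.3,-1.8,0,0],[-0.3,-2.4,0,0],[-0.3,-3.0,0,0],[-0.3,-3.6,0,0],[-0.3,-4.2,0,0],[-0.3,-4.8,0,0]]]'
python3 -m inch '[[[0,-0.5,0,0],[0,-1,0,0],[0,-1.5,0,0],[0,-2,0,0],[0,-2.5,0,0],[0,-3,0,0],[0,-3.5,0,0],[0,-4,0,0]]]'
```

```text
clock: 4.0
eef_pos: [592.5, -18.1, 223.8]
tool_rot: [3.142, -0.0, 3.125]
force: [-0.9, 0.4, -0.9]
width: 0.3
gripper_force: 0.0
clock: 4.67
eef_pos: [591.9, -57.8, 223.8]
tool_rot: [-3.142, -0.0, 3.126]
force: [0.1, 0.4, 1.7]
width: -0.1
gripper_force: 0.0
```

```bash
python3 -m inch '[[[0,-0.2,0,0],[0,-0.4,0,0],[0,-0.6,0,0],[0,-0.8,0,0],[0,-1,0,0],[0,-1.2,0,0],[0,-1.2,0,0]]]'
python3 - <<'E'
from h import *
from cell import *
s=sensors.read_state();c=cam("wrist");i=get_image("wrist");print(s["eef_pos"],s["force"])
np.savez("pics/w4.npz",K=c[0],R=c[1],t=c[2],p=s["eef_pos"])
cv2.imwrite("pics/w4.png",i);cv2.imwrite("pics/w4b.png",cv2.resize(i[90:300,140:420],(800,600),interpolation=cv2.INTER_CUBIC))
E
```

```text
clock: 5.25
eef_pos: [591.7, -69.9, 223.8]
tool_rot: [-3.141, 0.0, 3.125]
force: [1.2, -0.7, 0.0]
width: -0.1
gripper_force: 0.0
[591.67808884 -69.86993615 223.82304809] [ 1.1757068  -0.74204216  0.02829966]
```

View pics/w4b.png

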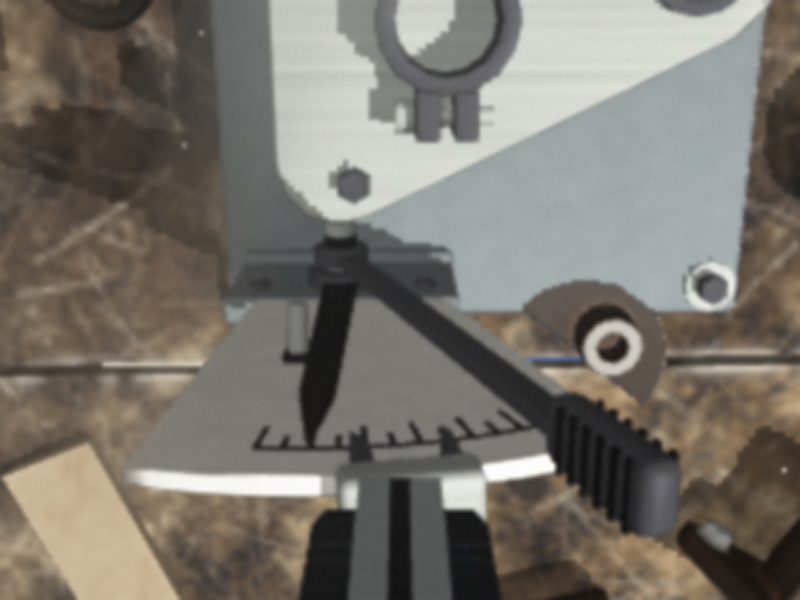

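The hand is still left of the finger: tab at (615,470), finger at (400,520). I'll work out its angle now.

Run:
```python
from m import *
z=np.load("pics/w4.npz");c=(z["K"],z["R"],z["t"]);f=800/280
g=lambda x,y:(140+(x+.5)/f-.5,90+(y+.5)/f-.5)
for n,p,x in[("needle",(313,445),61),("tabTop front",(650,520),44),("tabTop",(655,495),52),("tabbot",(562,410),44),("hand mid",(450,325),49),("prL",(450,435),64),("prR",(360,440),64)]:
  q=onx(c,g(*p),x);print(n,q.round(1),np.round(pol(q),3))
print(loc(z["p"]), [loc(ray(c,(0,0))[0])])
```

```text
needle [ 61.  -53.2 199. ] [1.30000e-02 1.38993e+02]
tabTop front [ 44.    6.2 262.3] [  0.294 211.386]
tabTop [ 52.   13.5 239.2] [  0.365 191.837]
tabbot [ 44.   -0.8 218.4] [  0.33  167.407]
hand mid [ 49.  -19.9 148.9] [ 0.376 95.547]
prL [ 64.  -21.5 187.1] [  0.257 131.456]
prR [ 64.  -42.9 189.9] [9.30000e-02 1.30489e+02]
[ 50.13923775 -34.67218052 223.82304809] [array([-33.94661344, -33.52942822, 398.78754761])]
```

Run:
```python
from m import *
from cell import *
z=np.load("pics/w4.npz");c=(z["K"],z["R"],z["t"]);f=800/280
for P in(z["p"],z["p"]+[0,0,20],z["p"]+[-11,0,0],z["p"]+[11,0,0]):
  u=proj(c,P);print(P.round(0),u,(u-[140,90])*f)
a=get_image("scene");s=sensors.read_state();print(s["eef_pos"],s["qpos"])
cv2.imwrite("pics/s5.png",a)
b=get_image("top")
r=lambda i:cv2.resize(i,(400,400),interpolation=cv2.INTER_CUBIC)
cv2.imwrite("pics/c5.png",np.hstack([r(a[205:325,280:400]),r(b[150:270,310:430])]))
```

```text
[592. -70. 224.] [277.58267751 246.94366753] [393.09336433 448.41047866]
[592. -70. 244.] [277.3604238  264.00334534] [392.4583537  497.15241524]
[581. -70. 224.] [277.23191999 229.0130751 ] [392.09119996 397.18021458]
[603. -70. 224.] [277.92081921 264.22934315] [394.05948345 497.79812329]
[591.69734537 -69.33724174 223.77052796] [-0.06340192  0.53123358  0.20900858  1.65042821 -0.12758892  0.97335757
  1.74421168]
```

View pics/c5.png

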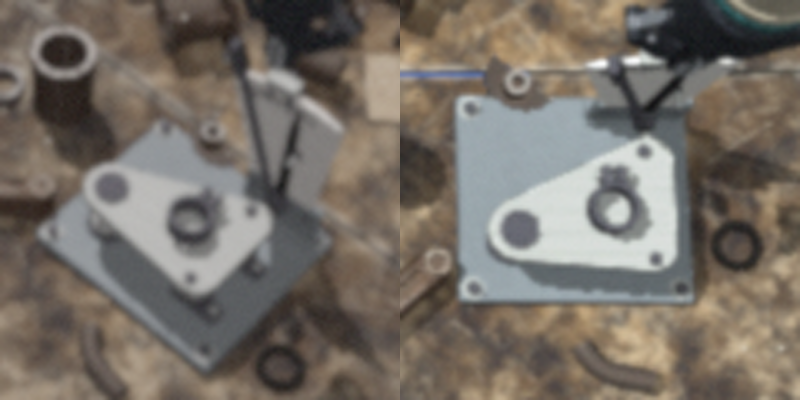

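The finger seems to have passed over the tab. In w4 the real fingertip sits lower in the picture than the projected TCP. I'll enlarge the scene view to find the tip.

Run:
```python
from m import *
a=cv2.imread("pics/s5.png");S=cam("scene")
p=np.array([591.7,-69.3,223.8]);f=8
for P in(p,p+[0,0,15],p+[0,0,30],p+[15,0,0]):print(P,(proj(S,P)-[325,180])*f)
c=cv2.convertScaleAbs(a[180:255,325:425],alpha=1.8,beta=20);cv2.imwrite("pics/c6.png",cv2.resize(c,(800,600),interpolation=cv2.INTER_CUBIC))
```

```text
[591.7 -69.3 223.8] [293.39754706 402.05848397]
[591.7 -69.3 238.8] [298.64893871 376.03650755]
[591.7 -69.3 253.8] [303.98893991 349.57544836]
[606.7 -69.3 223.8] [318.86542879 378.02519814]
```

View pics/c6.png

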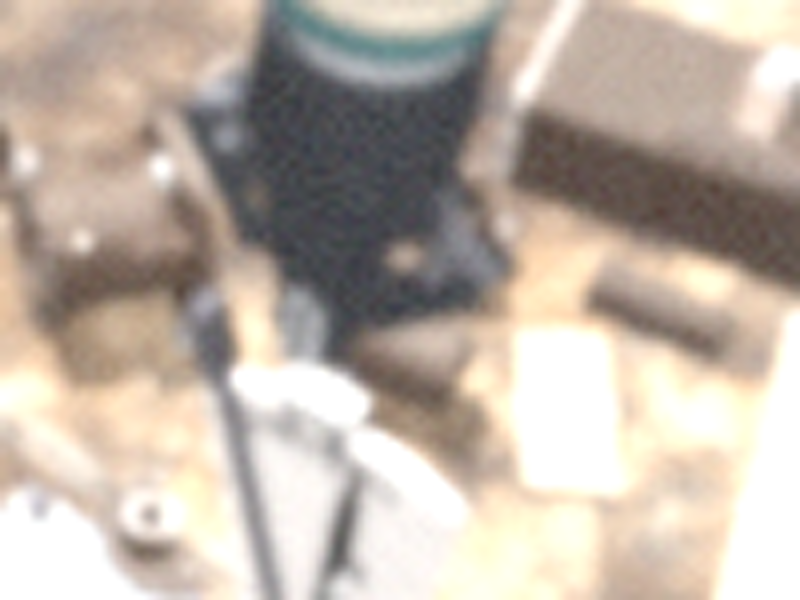

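The finger end is at about (308,357) in this crop, above the projected TCP (293,402). I'll triangulate it with the wrist view.

Run:
```python
from m import *
z=np.load("pics/w4.npz");W=(z["K"],z["R"],z["t"]);S=cam("scene");f=800/280
for v in(470,478):
 for q in((305,350),(308,360)):
  P,e=tri(W,(140+400/f,90+v/f),S,(325+q[0]/8,180+q[1]/8));print(v,q,P.round(1),e.round(1),(P-z["p"]).round(1))
```

```text
470 (305, 350) [583.3 -70.3 258.7] 9.0 [-8.4 -0.5 34.8]
470 (308, 360) [587.7 -70.2 249.2] 8.2 [-4.  -0.3 25.4]
478 (305, 350) [584.9 -70.  257.3] 7.8 [-6.8 -0.2 33.4]
478 (308, 360) [589.4 -69.9 247.8] 7.0 [-2.3 -0.  23.9]
```

The tip lies about 21–33 mm above the reported TCP, at least 21 because it cleared the tab. I'll go back over with a margin and redo the push at reported z≈203, which puts the tip at 224–236.

```bash
python3 -m inch '[[[0,0,-3,0],[0,1,-5,0],[0,4,-5,0],[0,7,-5,0],[0,10,-5,0],[0,10.2,-2,0],[0,10.2,1,0],[0,10.2,2,0]]]'
python3 -m inch '[[[0,-0.5,0.1,0],[0,-1,0.1,0],[0,-1.6,0.1,0],[0,-2.2,0.1,0],[0,-2.8,0.1,0],[0,-3.4,0.1,0],[0,-4,0.1,0],[0,-4.6,0.1,0]]]'
python3 - <<'E'
from h import *
from cell import *
s=sensors.read_state();c=cam("wrist");i=get_image("wrist");print(s["eef_pos"],s["force"])
np.savez("pics/w5.npz",K=c[0],R=c[1],t=c[2],p=s["eef_pos"])
cv2.imwrite("pics/w5.png",i);cv2.imwrite("pics/w5b.png",cv2.resize(i[90:300,140:420],(800,600),interpolation=cv2.INTER_CUBIC))
E
```

```text
clock: 6.07
eef_pos: [590.6, 33.8, 200.2]
tool_rot: [-3.141, -0.006, 3.128]
force: [-0.6, 0.7, -1.2]
width: -0.2
gripper_force: 0.0
clock: 6.73
eef_pos: [593.0, -13.7, 203.4]
tool_rot: [3.141, 0.001, 3.125]
force: [0.4, 0.8, 2.2]
width: -0.2
gripper_force: 0.8
[593.00747563 -13.70905718 203.39597473] [0.39688134 0.77990204 2.2348053 ]
```

View pics/w5b.png

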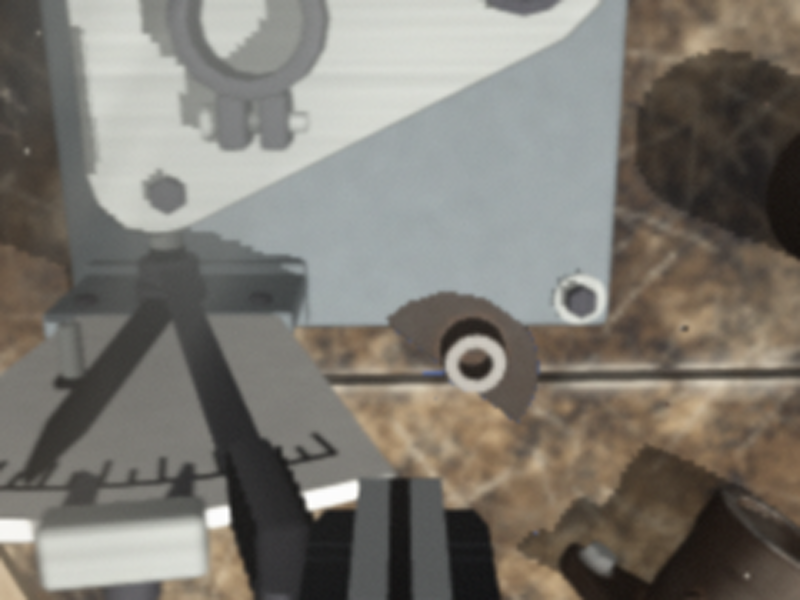

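The finger is against the tab and the hand is moving: needle tip (30,475), hand now at about the index, finger body (305–495). That is my tenth picture, so from here I go by numbers only. I'll push on and slow down near the end.

```bash
python3 -m inch '[[[0,-0.5,0,0],[0,-1,0,0],[0,-1.5,0,0],[0,-2,0,0],[0,-2.5,0,0],[0,-3,0,0],[0,-3.5,0,0],[0,-4,0,0]]]'
python3 -m inch '[[[0,-0.2,0,0],[0,-0.4,0,0],[0,-0.6,0,0],[0,-0.6,0,0]]]'
```

```text
clock: 7.45
eef_pos: [591.9, -53.9, 202.8]
tool_rot: [-3.142, -0.0, 3.125]
force: [0.0, 0.5, 1.0]
width: -0.2
gripper_force: 0.2
clock: 7.78
eef_pos: [591.8, -59.8, 202.8]
tool_rot: [-3.141, -0.0, 3.125]
force: [0.4, -0.0, -0.7]
width: 0.4
gripper_force: 0.0
```

```bash
python3 -m inch '[[[0,-0.1,0,0],[0,-0.2,0,0],[0,-0.3,0,0],[0,-0.3,0,0]]]'
```

```text
clock: 8.12
eef_pos: [591.8, -62.5, 202.8]
tool_rot: [-3.141, 0.0, 3.126]
force: [0.8, 0.0, -0.1]
width: -0.1
gripper_force: 0.1
```

```bash
python3 -m inch '[[[0,-0.1,0,0],[0,-0.2,0,0],[0,-0.3,0,0],[0,-0.3,0,0]]]'; python3 -m inch '[[[0,-0.1,0,0],[0,-0.2,0,0],[0,-0.2,0,0],[0,-0.2,0,0]]]'
```

```text
clock: 8.45
eef_pos: [591.8, -65.7, 202.8]
tool_rot: [-3.141, 0.0, 3.125]
force: [-0.0, -0.1, 0.3]
width: -0.0
gripper_force: 0.0
clock: 8.78
eef_pos: [591.7, -67.5, 202.8]
tool_rot: [-3.141, -0.0, 3.125]
force: [-0.7, 1.1, 0.2]
width: 0.2
gripper_force: 0.0
```

```bash
python3 -m inch '[[[0,-0.1,0,0],[0,-0.2,0,0],[0,-0.2,0,0],[0,-0.2,0,0]]]'
```

```text
clock: 9.12
eef_pos: [591.7, -69.5, 202.8]
tool_rot: [-3.142, -0.0, 3.125]
force: [-0.3, 0.2, -0.2]
width: -0.4
gripper_force: 0.0
```

```bash
cat > arc.py <<'E'
from m import *
from cell import *
def unloc(q): 
    return O+np.array([np.cos(th)*q[0]-np.sin(th)*q[1],np.sin(th)*q[0]+np.cos(th)*q[1],q[2]])
def arc(i,c,r,x,A):
    g=cv2.GaussianBlur(cv2.cvtColor(i,cv2.COLOR_BGR2GRAY),(3,3),0)
    uv=np.array([proj(c,unloc([x,-55+r*np.sin(a),60+r*np.cos(a)])) for a in A],np.float32)
    return cv2.remap(g,uv[None,:,0],uv[None,:,1],cv2.INTER_LINEAR)[0],uv
if __name__=="__main__":
    import sys
    s=sensors.read_state();c=cam("wrist");i=get_image("wrist");print(s["clock"],s["eef_pos"])
    cv2.imwrite(f"pics/a{s['clock']:.2f}.png",i)
    A=np.arange(-.16,.46,.02)
    print("ang",*(f"{a*100:4.0f}" for a in A))
    for r,x in((70,55),(90,55),(110,55),(125,55),(132,61)):
        v,uv=arc(i,c,r,x,A);print(r,*(f"{a:4d}" for a in v), uv[8].round())
E
python3 arc.py
python3 - <<'E'
from arc import *
for n in("w3","w5"):
  z=np.load(f"pics/{n}.npz");c=(z["K"],z["R"],z["t"]);i=cv2.imread(f"pics/{n}.png")
  A=np.arange(-.16,.46,.02)
  for r,x in((70,55),(90,55),(110,55)): print(n,r,*(f"{a:4d}" for a in arc(i,c,r,x,A)[0]))
E
```

```text
9.1167 [591.67443207 -69.5050533  202.77403782]
ang  -16  -14  -12  -10   -8   -6   -4   -2   -0    2    4    6    8   10   12   14   16   18   20   22   24   26   28   30   32   34   36   38   40   42   44
70  110  118  116  103   96   80   47   41   41   40   41   42   44   84  118  120  120  119  120  120  120  120  120  121  121  121  121  121  121  121  122 [251. 212.]
90  119  119  110   91  115  107   60   41   40   40   40   41  102  119  119  120  119  120  119  119  120  120  121  121  121  121  121  122  122  122  121 [249. 221.]
110  118  118  117  118  119  119  108   44   40   40   40   94  120  119  119  120  119  119  119  119  120  119  121  120  121  121  121  122  123  123  122 [247. 232.]
125  117  119  120  120  119  118  116   50   40   39   42  116  121  121  120  119  118  119  119  121  121  121  120  121  122  122  121  120  121  121  123 [244. 242.]
132  117  118  119  118   62  111   59   40   37   34   61  104   91   56  118  103  119   96  103  118   85  116   60  120  102  114   93   95  122   82  115 [244. 255.]
w3 70   88  101  112  115  114  114  110
[... 227 characters left out ...]
 117  117  110   73   55   54   53   54   84  116  120
w3 110  111  115  115  114  115  116  115  112   92   55   42   41   41   46   75  108  117  117  118  118  118  119  118   98   55   50   49   52  106  120  120
w5 70  106   95  104  115  118  116  104   79   63   60   60   60   61   61   64   80  106  118  120  119  110   85   71   68   66   64   61   67  100  121  124
w5 90  119  119  120  111  109  115   99   73   59   58   60   61   61   69  103  117  118  118  119  119  120  106   66   58   56   53   54   96  124  125  126
w5 110  120  120  120  120  120  120  121  106   58   55   57   60   71  112  119  119  119  120  120  121  121  120   72   51   48   46   62  122  126  125  126
```

The hand now coincides with the needle: one dark band at about 0.01, where the needle itself read 0.013. I'll check for the stop by force.

```bash
python3 -m inch '[[[0,-0.1,0,0],[0,-0.1,0,0],[0,-0.1,0,0]]]'; python3 -m inch '[[[0,-0.1,0,0],[0,-0.1,0,0],[0,-0.1,0,0]]]'; python3 arc.py
```

```text
clock: 9.42
eef_pos: [591.7, -70.4, 202.8]
tool_rot: [-3.142, -0.0, 3.125]
force: [-0.4, -0.1, -0.2]
width: 0.3
gripper_force: 0.0
clock: 9.67
eef_pos: [591.7, -71.4, 202.8]
tool_rot: [-3.142, 0.0, 3.125]
force: [0.4, 0.6, -0.4]
width: 0.3
gripper_force: 0.0
9.6667 [591.700581   -71.43545344 202.8222325 ]
ang  -16  -14  -12  -10   -8   -6   -4   -2   -0    2    4    6    8   10   12   14   16   18   20   22   24   26   28   30   32   34   36   38   40   42   44
70  111  117  117  103   80   52   42   40   40   40   40   36   38   89  117  120  120  119  119  119  119  120  120  120  120  121  121  121  121  121  121 [254. 212.]
90  119  119  109   89  115   96   45   40   40   40   37   39  104  119  119  118  119  119  119  119  120  121  122  122  122  120  121  121  122  122  122 [252. 221.]
110  117  118  118  118  119  118   69   41   39   39   40   93  119  118  119  119  119  119  119  119  120  120  121  121  121  121  121  122  122  123  122 [250. 232.]
125  117  118  120  120  118  117   95   40   40   38   49  119  120  120  120  119  118  118  119  121  121  120  120  121  121  122  120  120  120  122  123 [248. 241.]
132  117  117  118  118   59   96   41   39   36   33  111  107   91   59  119  102  118   96  106  119   86  115   61  119  101  115   91   97  121   82  115 [247. 255.]
```

```bash
python3 -m inch '[[[0,-0.1,0,0],[0,-0.1,0,0],[0,-0.1,0,0]]]'; python3 -m inch '[[[0,-0.1,0,0],[0,-0.1,0,0],[0,-0.1,0,0]]]'; python3 arc.py
```

```text
clock: 9.97
eef_pos: [591.7, -72.5, 202.8]
tool_rot: [-3.141, -0.0, 3.125]
force: [-0.0, -0.1, -0.6]
width: -0.1
gripper_force: 0.0
clock: 10.22
eef_pos: [591.6, -73.3, 202.8]
tool_rot: [3.141, -0.0, 3.126]
force: [0.4, -0.1, -1.0]
width: 0.1
gripper_force: 0.2
10.2167 [591.64226914 -73.31780019 202.79471455]
ang  -16  -14  -12  -10   -8   -6   -4   -2   -0    2    4    6    8   10   12   14   16   18   20   22   24   26   28   30   32   34   36   38   40   42   44
70  112  118  118  102   66   43   41   41   40   40   39   32   42   92  119  120  119  119  119  119  119  120  120  120  121  120  121  121  121  121  120 [256. 212.]
90  119  119  106   89  112   69   41   39   40   39   32   38  108  119  119  119  119  119  118  119  120  121  121  121  121  120  121  121  122  121  121 [254. 221.]
110  117  118  118  117  119  106   43   40   39   40   31  102  119  118  118  119  119  119  119  119  120  120  120  120  120  120  121  122  123  123  122 [252. 232.]
125  117  118  119  119  118  117   52   40   39   39   42  119  120  119  119  118  118  118  119  121  121  121  120  121  121  121  120  119  121  122  122 [251. 241.]
132  116  117  118  117   50   53   40   38   33   66  117  106   93   59  118  101  119   86  107  118   85  115   64  120   95  115   89   97  119   85  115 [250. 255.]
```

```bash
python3 -m inch '[[[0,-0.1,0,0],[0,-0.1,0,0],[0,-0.1,0,0]]]'; python3 -m inch '[[[0,-0.1,0,0],[0,-0.1,0,0],[0,-0.1,0,0]]]'
```

```text
clock: 10.52
eef_pos: [591.6, -73.9, 202.8]
tool_rot: [3.141, -0.0, 3.126]
force: [0.3, 2.1, 0.6]
width: -0.2
gripper_force: 0.9
clock: 10.77
eef_pos: [591.6, -74.5, 202.8]
tool_rot: [3.141, -0.0, 3.126]
force: [-0.4, 3.1, 1.2]
width: 0.0
gripper_force: 1.8
```

```bash
python3 arc.py
```

```text
10.7667 [591.64612243 -74.51447571 202.81178274]
ang  -16  -14  -12  -10   -8   -6   -4   -2   -0    2    4    6    8   10   12   14   16   18   20   22   24   26   28   30   32   34   36   38   40   42   44
70  110  117  117   99   62   42   41   41   40   40   39   30   41   95  119  120  119  119  119  119  119  119  120  120  120  121  121  121  121  121  121 [258. 212.]
90  119  119  103   88  108   53   40   40   39   38   29   46  113  119  119  118  119  119  119  119  119  121  121  120  121  121  121  121  122  122  121 [256. 221.]
110  118  117  117  118  118   87   40   40   39   40   28  106  119  118  118  119  119  118  119  119  119  120  120  121  121  121  120  121  122  122  122 [254. 232.]
125  117  119  119  119  118  109   41   40   39   40   48  120  120  119  120  118  118  118  119  121  120  120  119  121  121  121  120  119  120  122  123 [252. 241.]
132  116  118  118  118   48   42   39   37   32   99  116  108   92   60  117   99  118   85  111  117   84  116   64  120   96  114   89   98  117   82  112 [252. 255.]
```

The stop is reached: force is rising 2→3 N and the hand no longer turns. I'll back off left and go above the pad.

```bash
python3 -m inch '[[[0,0.5,0,0],[0,1.5,0,0],[0,4,0,0],[1,7,0,0],[3.5,9,0,0],[6.5,10,0,0],[9.3,10,2,0],[9.3,10,4,0]]]'
python3 -m inch '[[[0,0,2,0],[0,0,4,0],[0,0,5,0],[0,0,5,0]]]'
python3 arc.py
```

```text
clock: 11.48
eef_pos: [494.5, 27.4, 162.9]
tool_rot: [3.141, -0.004, 3.128]
force: [-0.8, -1.2, -0.4]
width: -0.1
gripper_force: 0.0
clock: 11.82
eef_pos: [498.7, 26.1, 111.0]
tool_rot: [-3.141, -0.004, 3.126]
force: [-0.2, 0.3, 1.1]
width: 0.0
gripper_force: 0.0
11.8167 [498.68048719  26.05264909 110.99831572]
ang  -16  -14  -12  -10   -8   -6   -4   -2   -0    2    4    6    8   10   12   14   16   18   20   22   24   26   28   30   32   34   36   38   40   42   44
70   18   18   18   18   19   18   18   18   18   18   18   19   19   18   18   19   19   18   18   18   18   18   18   19   18   19   19   18   18   19   19 [ 89. 409.]
90    0    0    0    0    0    0    0    0    0    0    0    0    0    0    0    0    0    0    0    0    0    0    0    0    0    0    0    0    0    0    0 [ 69. 441.]
110    0    0    0    0    0    0    0    0    0    0    0    0    0    0    0    0    0    0    0    0    0    0    0    0    0    0    0    0    0    0    0 [ 45. 481.]
125    0    0    0    0    0    0    0    0    0    0    0    0    0    0    0    0    0    0    0    0    0    0    0    0    0    0    0    0    0    0    0 [ 24. 516.]
132    0    0    0    0    0    0    0    0    0    0    0    0    0    0    0    0    0    0    0    0    0    0    0    0    0    0    0    0    0    0    0 [ 16. 544.]
```

The arm is above the pad. Before pressing, I'll refine the index angle from the pictures already taken.

Run:
```python
from arc import *
A=np.arange(0,.36,.012)
print("mrad  ",*(f"{a*1000:3.0f}" for a in A))
for n in("w3","w4","w5"):
  z=np.load(f"pics/{n}.npz");c=(z["K"],z["R"],z["t"]);i=cv2.imread(f"pics/{n}.png")
  for r,x in((137,64),(141,64),(150,58),(156,58)): print(n,r,*(f"{a:3d}" for a in arc(i,c,r,x,A)[0]))
```

```text
mrad     0  12  24  36  48  60  72  84  96 108 120 132 144 156 168 180 192 204 216 228 240 252 264 276 288 300 312 324 336 348
w3 137 110 110 110 106  89  64  58  56  57  82 106 109 108 107 107 108 103  78  58  55  57  81 106  88  49  49  49  48  47  45
w3 141 120 119 113 107 100  83  75  74  75  77  92  99  99  99 100  99  99  87  77  74  71  90 116 106  54  49  50  49  48  45
w3 150 118 118 118 117 116 116 115 112  91  63  58  57  70 103 111 109 108 108 108  87  59  55  58  90 102  59  48  49  48  47
w3 156 141 142 142 141 139 135 117  98  91  88  86  86  87  88  91  92  91  92  92  91  86  85  80 103 120  77  48  50  49  47
w4 137 108 108 107 107 108 104  69  43  41  70 110 111 108 109 111 113 113 112 110  70  41  49  98 117 115 116 118 115 114 118
w4 141 123 123 123 122 121 113  78  54  55  76 108 108 104 103 106 107 109 106  93  61  59  72 106 116 122 122 123 123 124 124
w4 150 115 115 115 114 114 110  66  42  46 108 119 114 114 115 120 121 118  71  42  62 116 122 122 121 121 123 122 122 122 122
w4 156 125 124 123 123 119  94  81  79  80  85  86  85  85  86  87  86  85  83  85  86  90 118 123 123 125 125 125 125 126  94
w5 137 118 118 119 119 116  88  70  70  74 110 121 119 117 118 121 119 118 113  74  52  56 102 119 119 121  68  31  45  48  45
w5 141 128 128 128 126 122  98  77  75  77 102 118 115 113 114 116 113 111  98  68  63  65 107 124 125 120  48  31  46  48  46
w5 150 126 127 128 127 127 127 125  94  70  70  88 124 125 124 124 125 124 122  81  51  57 115 124 125  95  31  44  47  45  43
w5 156 135 136 135 133 131 124 102  98  97  97  97  97  96  95  95  94  93  91  90  89  88  91 123 126  66  28  45  48  45  42
```

```bash
python3 -m inch '[[[0,0,1.5,0],[0,0,3,0],[0,0,3.8,0],[0,0,4.5,0],[0,0,4.5,0]]]'
```

```text
clock: 12.28
eef_pos: [500.0, 26.1, 67.4]
tool_rot: [-3.141, -0.001, 3.125]
force: [0.3, -0.5, 0.5]
width: -0.2
gripper_force: 0.0
```

The notch runs from about 0.107 to 0.21, so the index is at ≈0.157. Now descending to find the pad.

```bash
python3 -m inch '[[[0,0,0.2,0],[0,0,0.4,0],[0,0,0.6,0],[0,0,0.6,0]]]'; python3 -m inch '[[[0,0,0.1,0],[0,0,0.2,0],[0,0,0.3,0],[0,0,0.3,0]]]'
```

```text
clock: 12.62
eef_pos: [500.3, 26.2, 61.9]
tool_rot: [3.142, 0.0, 3.126]
force: [0.1, -0.3, 0.4]
width: 0.2
gripper_force: 0.0
clock: 12.95
eef_pos: [500.1, 26.2, 58.7]
tool_rot: [3.142, -0.0, 3.126]
force: [-0.7, 0.3, 0.7]
width: -0.2
gripper_force: 0.0
```

```bash
python3 -m inch '[[[0,0,0.1,0],[0,0,0.2,0],[0,0,0.2,0],[0,0,0.2,0]]]'
```

```text
clock: 13.28
eef_pos: [500.2, 26.1, 56.7]
tool_rot: [3.142, -0.0, 3.126]
force: [-0.2, -0.4, 1.1]
width: 0.3
gripper_force: 0.0
```

```bash
python3 -m inch '[[[0,0,0.1,0],[0,0,0.2,0],[0,0,0.2,0],[0,0,0.2,0]]]'
```

```text
clock: 13.62
eef_pos: [500.2, 26.1, 54.7]
tool_rot: [3.142, -0.0, 3.126]
force: [0.0, -0.4, -1.1]
width: -0.2
gripper_force: 0.0
```

```bash
python3 -m inch '[[[0,0,0.1,0],[0,0,0.2,0],[0,0,0.2,0],[0,0,0.2,0]]]'
```

```text
clock: 13.95
eef_pos: [500.1, 26.1, 52.7]
tool_rot: [3.142, -0.0, 3.126]
force: [-0.3, 0.6, 0.1]
width: 0.1
gripper_force: 0.0
```

```bash
python3 -m inch '[[[0,0,0.1,0],[0,0,0.2,0],[0,0,0.2,0],[0,0,0.2,0]]]'
```

```text
clock: 14.28
eef_pos: [500.2, 26.1, 50.7]
tool_rot: [3.142, -0.0, 3.126]
force: [0.2, 0.7, -0.5]
width: -0.3
gripper_force: 0.0
```

```bash
python3 -m inch '[[[0,0,0.1,0],[0,0,0.1,0],[0,0,0.1,0]]]'
```

```text
clock: 14.53
eef_pos: [500.1, 26.1, 49.7]
tool_rot: [3.142, -0.0, 3.126]
force: [-0.1, 0.5, -0.2]
width: 0.0
gripper_force: 0.0
```

```bash
python3 -m inch '[[[0,0,0.1,0],[0,0,0.1,0],[0,0,0.1,0]]]'
```

```text
clock: 14.78
eef_pos: [500.2, 26.2, 48.7]
tool_rot: [3.142, -0.0, 3.126]
force: [0.4, 0.1, 0.8]
width: 0.2
gripper_force: 0.0
```

```bash
python3 -m inch '[[[0,0,0.1,0],[0,0,0.1,0],[0,0,0.1,0]]]'
```

```text
clock: 15.03
eef_pos: [500.3, 26.2, 47.9]
tool_rot: [3.142, 0.0, 3.126]
force: [-0.3, -1.3, 0.9]
width: 0.2
gripper_force: 0.7
```

```bash
python3 -m inch '[[[0,0,0.1,0],[0,0,0.1,0],[0,0,0.1,0]]]'
```

```text
clock: 15.28
eef_pos: [500.4, 26.2, 47.2]
tool_rot: [3.141, 0.0, 3.126]
force: [-0.3, 0.4, 6.6]
width: -0.2
gripper_force: 3.1
```

```bash
python3 -m inch '[[[0,0,0.1,0],[0,0,0.1,0],[0,0,0.1,0]]]'
```

```text
clock: 15.53
eef_pos: [500.4, 26.4, 46.3]
tool_rot: [3.141, 0.0, 3.126]
force: [-1.3, 1.0, 6.7]
width: 0.3
gripper_force: 3.4
```

```bash
python3 -m inch '[[[0,0,0.1,0],[0,0,0.1,0],[0,0,0.1,0]]]'
```

```text
clock: 15.78
eef_pos: [500.3, 26.5, 45.3]
tool_rot: [3.141, 0.0, 3.126]
force: [-1.8, 0.9, 7.2]
width: -0.2
gripper_force: 3.6
```

Contact is at z≈47.6 with about 6.5 N. I'll press to ~12 mm sink, then read the needle angle in the scene camera.

```bash
python3 -m inch '[[[0,0,0.1,0],[0,0,0.2,0],[0,0,0.3,0],[0,0,0.4,0],[0,0,0.5,0],[0,0,0.6,0],[0,0,0.7,0],[0,0,0.8,0]]]'
python3 -m inch '[[[0,0,0.1,0],[0,0,0.2,0],[0,0,0.2,0],[0,0,0.2,0]]]'
cat > sc.py <<'E'
from arc import *
A=np.arange(-.08,.32,.016)
def show(n,i,c):
    for r,x in((105,52),(120,52),(177,52),(185,52)): print(n,r,*(f"{a:3d}" for a in arc(i,c,r,x,A)[0]))
print("mrad   ",*(f"{a*1000:3.0f}" for a in A))
for n in("scene","top"):
    show(n,get_image(n),cam(n))
E
python3 sc.py
```

```text
clock: 16.45
eef_pos: [500.4, 27.3, 37.5]
tool_rot: [3.14, 0.001, 3.126]
force: [-1.4, 3.0, 10.5]
width: -0.1
gripper_force: 5.3
clock: 16.78
eef_pos: [500.4, 27.5, 35.6]
tool_rot: [3.14, 0.001, 3.127]
force: [-1.3, 3.2, 9.5]
width: 0.0
gripper_force: 5.3
mrad    -80 -64 -48 -32 -16   0  16  32  48  64  80  96 112 128 144 160 176 192 208 224 240 256 272 288 304
scene 105 111 106  99  89  80  69  61  56  53  55  58  67  77  89 100 110 118 123 125 127 128 128 128 128 128
scene 120 125 123 117 110  98  85  71  60  54  53  58  65  77  90 103 113 121 124 127 128 128 129 129 129 128
scene 177 123 114 107 111 130 151 159 152 120  85  60  51  61  81 103 118 126 128 128 132 136 139 140 134 124
scene 185  76  74  84 105 132 145 143 126  97  69  55  59  73  89 103 113 120 124 128 133 137 139 137 132 120
top 105 145 149 148 143 137 133 128 126 125 125 126 128 129 130 131 132 133 135 135 136 137 137 138 139 140
top 120 147 140 146 155 163 164 159 149 138 130 125 123 123 124 125 126 128 130 131 132 133 134 136 136 137
top 177 126 125 125 125 124 120 114 110 110 109 112 113 114 121 132 139 138 134 134 136 138 139 142 143 141
top 185 152 151 148 148 148 150 147 141 137 125 115 112 109 109 121 137 146 146 144 144 144 146 154 156 153
```

```bash
python3 - <<'E'
from arc import *
i=cv2.imread("pics/scene.png");c=cam("scene");A=np.arange(.26,.45,.012)
print(*(f"{a*1000:3.0f}" for a in A))
for r in(177,185):print(*(f"{a:3d}" for a in arc(i,c,r,52,A)[0]))
z=np.load("pics/w3.npz");c=(z["K"],z["R"],z["t"]);i=cv2.imread("pics/w3.png")
for r,x in((100,49),(110,49),(125,49),(120,52)):print("w3",*(f"{a:3d}" for a in arc(i,c,r,x,A)[0]))
E
python3 -m inch '[[[0,0,0.1,0],[0,0,0.2,0],[0,0,0.2,0],[0,0,0.2,0]]]'
python3 sc.py | grep -v top
```

```text
260 272 284 296 308 320 332 344 356 368 380 392 404 416 428 440
120 110  94  79  66  56  49  47  47  50  53  58  63  68  72  74
120 109  96  81  68  60  55  56  60  64  66  65  63  61  60  64
w3 116 117 117 115 102  75  59  56  56  55  54  58  80 108 118 120
w3 117 118 118 117 108  81  59  54  53  52  51  60  92 116 120 120
w3 118 118 119 118 117  95  60  51  50  49  48  69 110 120 120 121
w3 118 119 118 118 106  70  52  50  48  48  50  78 114 120 120 120
clock: 17.22
eef_pos: [500.4, 27.5, 33.7]
tool_rot: [3.14, 0.001, 3.127]
force: [-2.2, 3.4, 11.0]
width: -0.2
gripper_force: 5.7
mrad    -80 -64 -48 -32 -16   0  16  32  48  64  80  96 112 128 144 160 176 192 208 224 240 256 272 288 304
scene 105 115 113 106  99  90  79  70  61  54  53  52  58  65  76  86  96 106 113 119 124 126 128 128 128 128
scene 120 126 125 121 117 107  97  82  69  59  53  52  56  63  74  87 100 111 118 123 126 128 129 129 128 128
scene 177 123 113 106 111 129 152 166 170 152 123  89  62  51  56  72  90 107 118 125 131 135 138 139 133 123
scene 185  75  73  83 104 132 148 152 145 124  95  68  54  59  71  87 102 113 122 128 133 137 138 136 131 120
```

The scene reading, corrected for its bias, gives ~0.125 and sink/110 gives 0.126, so they agree. I'll go the last 3 mm and pause.

```bash
python3 -m inch '[[[0,0,0.1,0],[0,0,0.2,0],[0,0,0.3,0],[0,0,0.3,0],[0,0,0.3,0],[0,0,0.3,0]]]'
python3 sc.py | grep -v top
```

```text
clock: 17.82
eef_pos: [500.5, 27.6, 30.8]
tool_rot: [3.14, 0.001, 3.127]
force: [-2.9, 3.8, 11.7]
width: -0.1
gripper_force: 6.1
mrad    -80 -64 -48 -32 -16   0  16  32  48  64  80  96 112 128 144 160 176 192 208 224 240 256 272 288 304
scene 105 117 116 112 108 101  91  81  69  59  53  47  50  52  61  69  80  91 101 110 117 121 125 127 128 128
scene 120 127 127 125 123 118 111  98  85  71  60  53  50  52  59  69  81  94 104 114 120 125 126 127 128 128
scene 177 123 114 107 111 129 153 168 177 173 161 134 101  68  50  51  62  79  96 111 125 133 138 139 134 124
scene 185  76  74  84 105 132 148 154 154 146 129 102  73  55  53  63  77  93 109 121 130 135 137 136 131 120
```

The hand is at ≈0.15 and the index at ≈0.157, so it is in the notch. Now a pause, then a slow ease back up.

```bash
python3 -m inch '[[[0,0,0,0],[0,0,0,0],[0,0,0,0],[0,0,0,0],[0,0,0,0],[0,0,0,0],[0,0,0,0],[0,0,0,0]]]'
python3 -m inch '[[[0,0,-0.1,0],[0,0,-0.2,0],[0,0,-0.3,0],[0,0,-0.4,0],[0,0,-0.5,0],[0,0,-0.6,0],[0,0,-0.7,0],[0,0,-0.8,0]]]'
python3 -m inch '[[[0,0,-0.1,0],[0,0,-0.2,0],[0,0,-0.3,0],[0,0,-0.4,0],[0,0,-0.5,0],[0,0,-0.6,0],[0,0,-0.7,0],[0,0,-0.8,0]]]'
python3 -m inch '[[[0,0,-0.1,0],[0,0,-0.2,0],[0,0,-0.3,0],[0,0,-0.4,0],[0,0,-0.5,0],[0,0,-0.6,0],[0,0,-0.7,0],[0,0,-0.8,0]]]'
python3 sc.py
```

```text
clock: 18.58
eef_pos: [500.4, 27.6, 30.8]
tool_rot: [3.14, 0.001, 3.127]
force: [-2.4, 2.3, 12.1]
width: 0.2
gripper_force: 6.1
clock: 19.25
eef_pos: [500.4, 27.3, 38.6]
tool_rot: [3.14, 0.0, 3.126]
force: [-1.2, 2.1, 9.9]
width: -0.1
gripper_force: 4.7
clock: 19.92
eef_pos: [500.4, 26.4, 46.4]
tool_rot: [3.141, 0.0, 3.126]
force: [-0.8, 0.0, 7.1]
width: 0.4
gripper_force: 3.3
clock: 20.58
eef_pos: [500.2, 26.1, 53.8]
tool_rot: [3.142, -0.0, 3.126]
force: [0.2, 0.8, 0.4]
width: 0.0
gripper_force: 0.0
mrad    -80 -64 -48 -32 -16   0  16  32  48  64  80  96 112 128 144 160 176 192 208 224 240 256 272 288 304
scene 105  64  57  63  72  83  96 104 108 107 101  93  86  79  79  80  86  94 102 110 117 121 125 127 128 128
scene 120  74  62  66  73  88 103 112 118 116 111 100  91  81  78  79  86  96 105 115 121 125 127 128 128 128
scene 177 124 114 107 111 130 154 169 178 173 161 134 100  67  50  51  62  79  96 111 125 133 138 139 134 123
scene 185  76  74  84 105 133 149 155 155 147 129 102  73  54  52  62  77  92 108 121 131 136 138 136 131 120
top 105 131 128 127 127 128 129 130 132 133 133 134 135 136 137 138 139 140 141 142 143 144 144 144 145 146
top 120 173 168 157 144 133 128 125 125 126 128 129 130 131 133 135 136 137 138 139 140 141 142 143 144 145
top 177 125 125 126 129 134 135 130 122 120 129 139 141 138 133 130 132 136 137 136 135 135 136 137 137 138
top 185 152 150 149 149 150 156 157 149 131 120 124 136 142 139 132 130 138 144 145 144 143 142 141 140 140
```

The plate is home and the hand held its place. I'll lift away and take a close numeric check with the wrist camera.

```bash
python3 -m inch '[[[0,0.5,-3,0],[0,2,-6,0],[0,3,-9.5,0],[0,4,-13,0],[0,5,-17,0],[0,5.5,-20,0],[-2,5.5,-23,0],[-4.5,5.5,-23,0]]]'
python3 -m inch '[[[-1.5,0,0,0],[-1.5,0,0,0],[-1.5,0,0,0],[-1.5,0,0,0]]]'
python3 - <<'E'
from arc import *
s=sensors.read_state();c=cam("wrist");i=get_image("wrist");print(s["eef_pos"],s["force"]);cv2.imwrite("pics/w9.png",i)
A=np.arange(-.06,.30,.012)
print("mrad",*(f"{a*1000:3.0f}" for a in A))
for r,x in((105,50),(120,50),(132,50),(132,61),(137,64),(141,64),(177,44)):print(r,x,*(f"{a:3d}" for a in arc(i,c,r,x,A)[0]))
E
```

```text
clock: 21.35
eef_pos: [548.8, 81.7, 290.6]
tool_rot: [3.138, 0.01, 3.127]
force: [2.2, 0.1, 0.3]
width: 0.2
gripper_force: 0.0
clock: 21.68
eef_pos: [559.7, 80.1, 283.1]
tool_rot: [-3.141, -0.002, 3.125]
force: [-0.2, -0.4, -0.3]
width: -0.1
gripper_force: 0.0
[559.7186435   80.06143652 283.11578738] [-0.24858562 -0.43156078 -0.33185483]
mrad -60 -48 -36 -24 -12  -0  12  24  36  48  60  72  84  96 108 120 132 144 156 168 180 192 204 216 228 240 252 264 276 288
105 50 115 114 114 114 113 109  94  81  85  90  80  64  51  46  46  48  50  50  49  49  50  54  66  87 107 116 117 118 118 117
120 50 113 114 114 114 114 114 114 114 114 108  93  70  48  40  41  46  49  49  48  49  50  56  77 104 115 117 118 118 118 118
132 50 113 113 113 114 114 114 114 114 115 111  84  53  41  39  40  46  49  49  49  49  50  62  91 113 117 117 118 118 119 118
132 61  94  82  80  77  53  47  49  49  49  47  43  43  45  49  50  52  61  93 113 108 113 117 112  85  79  95 103 107 116 117
137 64 102  97  71  51  50  50  50  47  46  44  42  43  43  43  66  96 100  99 100 101 103  99  80  55  51  51  69  96 101 106
141 64 117 116  98  71  53  50  50  49  47  43  43  43  44  43  43  67  98 103 103 103 103 101  85  69  67  67  81 113 118 119
177 44 105  91  96 109 115 114 116 117 117 116 116 116 116 112  98  73  51  50  49  46  42  42  47  62  76  91  71  95  81  59
```

The hand is at ≈0.16 within the notch (≈0.11–0.21), the index hasn't moved and the needle is back home. Handing in.

```bash
python3 -c "
from cell import order;print(order.finish_job())"
```

```text
the job is handed in; nothing more can be done
None
```

The travel check is done and handed in at about 22 s. The memory hand stands in the index notch (about 0.16 rad, index about 0.158), and the plate was eased home under the finger without snapping. The first pass at the tab went over it without touching, and the second pushed the hand onto the needle.

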